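# Wedge a walnut puck up to the height gauge

### The arm

A 6-joint arm with a two-finger parallel gripper is mounted at the origin on the work surface. World frame = base frame: x ahead of the robot, y to its left, z up, the work surface at z = 0. Lengths are in m, angles in degrees, forces in N, time in s.
With the tool pointing down it reaches from about 0.25 to 0.775 m from the base axis. Payload 8.9 kg.
Tool frame: the origin (TCP) lies between the finger pads; the fingertips stand 25 mm ahead of it and the grasp point (between the pads) lies 6 mm ahead of it; z points along the fingers, y is the line along which they close (so a half turn about z gives the same grasp; the last joint's range is limited). The gripper opens to 85 mm and grips with 20 to 120 N. Pads are 22 mm wide; open, the fingers measure 114 mm over their backs; the gripper's body (76 mm by 85 mm) begins 54 mm behind the grasp point. The pads swing forward as they close: fully open they stand 13 mm farther back than shut.
Start: joints at [-82.351, 16.656, -8.789, 64.555, 0, 82.019], TCP at [0.141, -0.506, 0.256] pointing down, gripper open.
Joint ranges: [-144.48, 144.48], [-52.06, 99.96], [-74.48, 78.29], [-112.23, 115.85], [-86.99, 84.42], [-180, 180]. Speed limits (degrees/s): [127.2, 127.2, 159.86, 180, 180, 180].

### API

Orientations are given as [roll, pitch, yaw] about the fixed x, y, z axes, in that order (R = Rz(yaw) Ry(pitch) Rx(roll)).
In Python, from station import r gives the robot as it stands. Calls block until the motion is done:
- r.goto(position, orientation): joint-space move of the TCP to a pose.
- r.move_straight(position, rotation=None, feed=0.15): straight line of the TCP; rotation=None keeps the orientation; feed is the mean speed in m/s.
- r.move_joints(angles): joint-space move.
- r.set_gripper(opening, squeeze=None): finger opening in m; squeeze is the grip in N (None keeps the last); returns when the fingers have stopped.
- r.wait(seconds).
- r.ik(position, orientation): joint angles nearest the present ones, or None.
- r.get_state(): the state.
- r.get_image(name): name is "scene" or "side" or "wrist"; returns the picture (420x560x3 uint8, blue, green, red); there is no depth.
- r.camera_model(name): a dict with "camera_matrix" (3x3 intrinsics, pixels), "dist_coeffs" ([k1, k2, p1, p2, k3] as OpenCV has them; the pictures are not rectified), "world_from_camera" (4x4, takes a point from camera to world coordinates). Camera axes: x right, y down, z forward; pixel columns grow to the right and rows downward; lengths in m; the calibration is good to about 2 mm. A picture is of the moment at which its call begins: read the wrist's pose just before it. camera_model takes no time and is no camera call; for the wrist camera it gives the pose at the moment of the call.
A pose or a line that the arm cannot do raises r.PlanningError and nothing moves.
- r.hand_in(): hands the job in; it is judged then, once.
Trained networks look in the newest picture that a camera, given by its name, has taken for a name from the list of things; names that differ only in an ending like _2 or _b are one class to them, and where a whole thing is asked for, a point or a joint stands for the part that bears it (a point fixed in the world has none). Each returns a list of dicts, best first, with "conf" (0 to 1); they miss things now and then, are a little off and sometimes report something else, mostly with a low value. They report only what shows in the picture. A call takes as long as a camera call. They do not tell look-alikes from the thing itself.
- r.search_frame(camera, target): "location" ([x, y, z] in m, in the coordinates of the camera as it stood for that picture, good to about 4 mm: the middle of the surface that is visible of it).
- r.regions_of(camera, target): "pixels" (420x560 bool, what is visible of it).
- r.spot_point(camera, target): "location" ([x, y, z] in m, in the coordinates of the camera as it stood for that picture, good to about 4 mm: a listed point, or the origin of a listed thing).
The state is a dict: "time": time; "joint_positions": joint angles; "qvel": joint speeds; "tau": joint torques, N m; "ee_pos": TCP position; "tool_rot": TCP orientation; "contact_force": force on the tool from outside, world axes, zero at the start; "moment": the same for the moment, N m; "grip_width": finger opening in m; "grasp_force": force on a finger pad.
Only numpy, scipy, OpenCV 4.12 (cv2) and the standard library are available. Lean on these libraries where they do the work, as an engineer would, in place of code of your own. Each camera call takes 0.05 s, during which the arm holds its last target. There are 200 camera calls.

### The job

Take the dark walnut wedge by its upright grip and slide it, thin end first, along the stand's channel under the steel roller, so that it lifts the grey rest until the puck on it just meets the red foot of the height gauge, whose setting differs each time. Feel for it: the puck should end up lightly but definitely nipped under the foot, never jammed hard against it. Then let go and leave the wedge in place, without the hand touching the puck and leaving the pale wedge and everything else on the table alone.

Things in the scene. Friction and masses are not known exactly. Their poses are not given: they have to be found in the camera images.
- stand: Fixed aluminium base plate, 250 x 100 x 12 mm, on the table. Origin on the table right below the lifting roller's axis; x points along the channel, the way the wedge is pushed in; z up. The plate runs from x = -130 to +120 mm and the wedge slides on its top, 12 mm above the table. A grey post, holding the gauge, closes the channel's far end at x = +96 mm.
- mouth (a point): Point on the plate's top on the channel's centre line, at stand x = -80 mm, where the straight channel begins. Two grey guide rails, 8 mm wide and 10 mm high, run from here to stand x = +40 mm and leave 38 mm between them; on this side of the point, out to x = -108 mm, they flare to about 56 mm. The channel is open above from the roller outwards: the wedge can be lowered into it.
- rest (a joint): Height in m by which the grey plastic work rest has risen: 0 = down, limit 0.030. It moves only straight up and down, weighs 0.45 kg and drops back when nothing props it. It reaches from stand x = -10 to +85 mm; when down, the face that carries the puck is 48 mm above the table, with a rim 4 mm high round it.
- roller (a point): Middle of the underside of the rest's steel roller (12 mm diameter, 60 mm long, fixed across the channel at stand x = 0), on which the wedge lifts. With the rest down it is 24 mm above the table, 12 mm above the plate.
- puck: The walnut puck to be raised: a loose dark disc 56 mm in diameter and 30 mm tall, about 80 g (it varies), lying flat in the low rim of the rest at stand x = 40 mm. Origin at the centre of its underside.
- gauge: Height gauge on the post at the stand's far end. Origin on the underside of its fixed dark steel arm (14 mm thick, 20 mm wide), 106.5 mm above the table over the puck's middle; x as for the stand. From it hangs a brass foot, 18 mm in diameter, with a red lower rim: its face is the height mark, 20 to 26 mm below the origin, so 2.5 to 8.5 mm above the puck at the start. Its setting is not measured.
- wedge: Loose dark walnut wedge, about 130 g. Origin at the centre of the underside of its taper, x towards the thin end. The taper is 140 mm long, 30 mm wide, 5 mm high at the tip (x = +70 mm) and 30 mm at the heel (x = -70 mm): it rises 1 mm in 5.6 mm. It meets the roller when its tip is about 40 mm past the roller's axis. It stays where it is left.
- wedge_heel (a point): Top edge of the heel of the walnut wedge. Waxed faces, friction about 0.3: pushing in takes a steady 4 to 9 N while it lifts. The foot is backed by a stiff spring: once the puck meets it, each mm the wedge moves on adds about 2.3 N of nip, and each newton of nip about 0.8 N of push. Nip wanted between puck and foot: 1 to 12 N at the end, never above 18 N.
- wedge_tip (a point): Middle of the thin end's lower edge of the walnut wedge.
- wedge_grip (a point): Point to grip on the walnut wedge: middle of its upright grip block, 40 mm above the underside and 87.5 mm behind the wedge's origin. The block is 35 mm long, 24 mm wide and 58 mm high; pinch it across the 24 mm width.
- pale_wedge: A pale maple wedge of the same plan but only 13 mm high at the heel, with a like grip block: not needed, leave it. Origin and axes as for the walnut wedge; it lies beside it, either may be the nearer to the robot.
- puck_b: Loose pale puck on the table, 56 mm by 30 mm, origin under its centre; leave it.
- puck_c: Loose mid-brown puck on the table, same size; leave it.
- wax_jar: Loose amber jar with steel lid, 60 mm diameter, 60 mm tall, origin under its centre; leave it.
- brush: Loose brush lying on the table; leave it.
- driver: Loose screwdriver lying on the table; leave it.
- puck_top (a point): Centre of the puck's top face.
Mind the look-alikes: they are no part of the job. Of the things shaped like the wedge, the walnut one is meant. Several things have the shape of the puck; the one meant has the colours described above.

How it is judged:
By the outcome, as a careful person would: the job done as asked, in the order asked, and still so for the second after the job is handed in, with the robot touching nothing.
It also fails if it takes over 72 s, if anything falls off the work surface, if the arm or the gripper's body presses on something with over 40 N, if the wrist force passes 120 N, or if a joint passes its speed limit or range.

## Working session

There is one attempt and no reset: what is moved stays moved. The work goes in short steps, each a Python script; the robot and the scene stay as the last script left them, time stands still between calls to the robot, and variables do not carry over. Pictures are saved under pics/ and viewed, at most 10 in all, crops included, and the job is handed in when it is done.

```bash
mkdir -p pics; ls
cat > h.py <<'E'
import numpy as np, cv2
from station import r
def world(cam,p,T=None):
    T=np.array(r.camera_model(cam)["world_from_camera"]) if T is None else T
    return T[:3,:3]@np.array(p)+T[:3,3]
def project(cam,P):
    m=r.camera_model(cam);T=np.linalg.inv(np.array(m["world_from_camera"]))
    rv=cv2.Rodrigues(T[:3,:3])[0]
    return cv2.projectPoints(np.array(P,float).reshape(-1,1,3),rv,T[:3,3],np.array(m["camera_matrix"]),np.array(m["dist_coeffs"]))[0].reshape(-1,2)
E
python3 - <<'E'
from h import *
for c in("scene","side"):
    im=r.get_image(c); cv2.imwrite(f"pics/{c}0.png",im)
    for t in("stand","mouth","roller","wedge","wedge_grip","wedge_tip","wedge_heel","gauge","puck"):
        for d in r.spot_point(c,t)[:4]: print(c,t,round(d["conf"],2),world(c,d["location"]).round(4))
print(r.get_state())
E
```

```text
pics
scene stand 0.93 [0.593  0.1608 0.0006]
scene mouth 0.83 [0.5998 0.0822 0.0115]
scene mouth 0.26 [ 0.4149  0.4513 -0.0017]
scene roller 0.63 [0.5905 0.1597 0.0234]
scene wedge 0.61 [0.4003 0.0733 0.0007]
scene wedge 0.57 [ 6.072e-01 -1.412e-01  5.000e-04]
scene wedge_grip 0.69 [ 0.4401 -0.0024  0.044 ]
scene wedge_grip 0.63 [ 0.6173 -0.2282  0.0403]
scene wedge_tip 0.93 [0.3673 0.1368 0.0027]
scene wedge_tip 0.75 [ 0.6029 -0.0711 -0.0021]
scene wedge_heel 0.89 [ 0.6124 -0.2084  0.0288]
scene wedge_heel 0.58 [0.4301 0.0106 0.0304]
scene wedge_heel 0.31 [0.5878 0.1984 0.082 ]
scene gauge 0.6 [0.5821 0.2009 0.1062]
scene gauge 0.25 [ 0.6146 -0.2266  0.0349]
scene puck 0.91 [0.4563 0.2335 0.0047]
scene puck 0.82 [5.932e-01 5.023e-01 4.000e-04]
scene puck 0.69 [0.4146 0.4511 0.0018]
scene puck 0.53 [0.5813 0.202  0.05  ]
side stand 0.62 [0.5856 0.164  0.0057]
side mouth 0.97 [0.5988 0.0859 0.0124]
side roller 0.7 [0.5878 0.1648 0.0242]
side wedge 0.84 [ 0.6085 -0.131   0.0009]
side wedge 0.79 [0.3895 0.0758 0.0047]
side wedge 0.3 [0.5944 0.511  0.0026]
side wedge 0.22 [ 0.4237 -0.497
[... 546 characters left out ...]
0.5134 0.0023]
{'time': 1.0, 'joint_positions': array([-8.23515635e+01,  1.66558120e+01, -8.78922720e+00,  6.45578164e+01,
        6.78270313e-04,  8.20195338e+01]), 'qvel': array([-0.08060735, -0.11471148,  0.07344291,  0.05511612, -0.01509721,
       -0.00147127]), 'tau': array([-1.78346076e-03, -5.37025416e+01,  3.31647134e+01,  1.58458362e-03,
       -2.34999561e-04,  7.28995786e-06]), 'ee_pos': array([ 0.14144973, -0.50556463,  0.2563054 ]), 'tool_rot': array([-1.79997266e+02, -1.06815464e-03,  1.56289027e+01]), 'contact_force': array([ 0.40172828, -0.34120067,  0.45581279]), 'moment': array([-0.00271912,  0.00200697,  0.00731974]), 'grasp_force': 0.0, 'grip_width': 0.08531678391927693}
```

View pics/scene0.png

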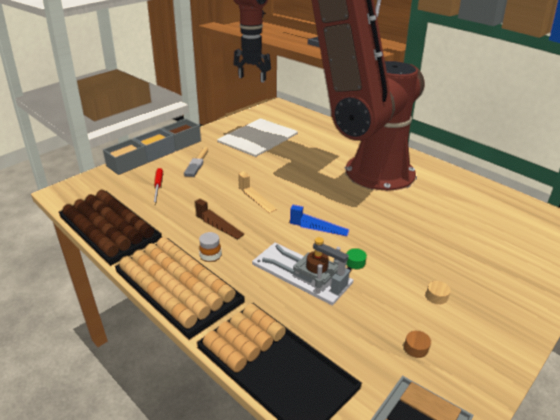

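View pics/side0.png

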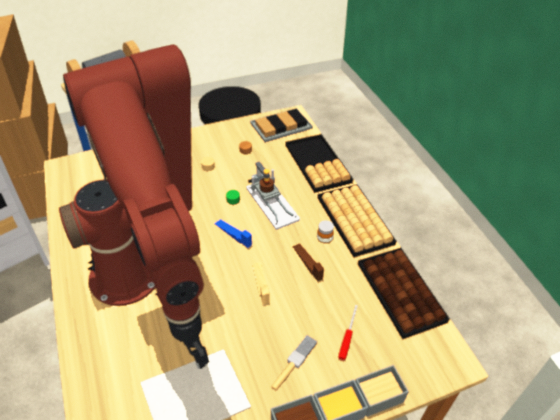

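Scene picture: there are three wedge-like things. The walnut one is at about (217,217) in scene and (309,262) in side. The pale one is at (257,192) and (262,280). A blue one, not in the list, is at (318,221) and (234,233). Only the first is dark brown and tall at the heel, so it fits. The stand with the gauge is at (315,268) in scene. Next I'll take wrist views from above to confirm and refine.

Run:
```python
from h import *
ims=[]
for n,p in (("w",[0.61,-0.17,0.27]),("s",[0.597,0.06,0.30])):
    r.goto(p,[180,0,97]); r.wait(0.2)
    T=np.array(r.camera_model("wrist")["world_from_camera"])
    im=r.get_image("wrist"); cv2.imwrite(f"pics/wr_{n}.png",im); ims.append(im)
    for t in (("wedge","wedge_grip","wedge_tip","wedge_heel","pale_wedge","wax_jar") if n=="w" else ("stand","mouth","roller","gauge","puck_top","puck","wedge_tip")):
        for d in r.spot_point("wrist",t)[:3]: print(n,t,round(d["conf"],2),world("wrist",d["location"],T).round(4))
cv2.imwrite("pics/both.png",cv2.resize(np.hstack(ims),(800,300)))
s=r.get_state();print(s["time"],s["ee_pos"],s["contact_force"])
```

```text
w wedge 0.85 [ 0.6061 -0.1376 -0.0012]
w wedge 0.31 [ 0.6122 -0.2059  0.0308]
w wedge_grip 0.79 [ 0.616  -0.2251  0.0412]
w wedge_grip 0.5 [ 0.4307 -0.1667  0.0007]
w wedge_grip 0.42 [ 0.6165 -0.2071  0.0328]
w wedge_tip 0.59 [ 6.027e-01 -6.860e-02 -4.000e-04]
w wedge_heel 0.79 [ 0.616  -0.2066  0.0335]
w pale_wedge 0.7 [ 0.4332 -0.1655  0.0016]
w wax_jar 0.85 [ 0.7118 -0.0623  0.0012]
s stand 0.76 [ 0.5941  0.1611 -0.0021]
s stand 0.6 [ 0.6001 -0.0669  0.0011]
s mouth 0.62 [0.5856 0.2005 0.0486]
s mouth 0.59 [0.6025 0.0832 0.0111]
s roller 0.71 [0.589  0.1599 0.0256]
s gauge 0.65 [0.5863 0.2024 0.1096]
s gauge 0.65 [0.5841 0.202  0.0801]
s puck_top 0.71 [0.5839 0.2038 0.0799]
s puck 0.85 [0.5853 0.2042 0.0453]
s puck 0.68 [ 0.456   0.2292 -0.0016]
s wedge_tip 0.92 [ 0.3688  0.136  -0.0037]
s wedge_tip 0.81 [ 0.5997 -0.0666  0.0007]
5.15 [0.59704485 0.05991533 0.29998982] [ 0.47980908 -1.18978297 -0.73278213]
```

View pics/both.png

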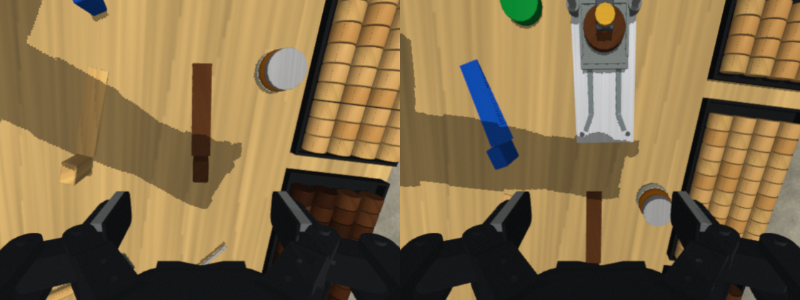

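Left pane: the dark walnut wedge is at (202,122), the pale wedge at (85,125), the jar at (280,70). Right pane: the stand's plate is at (605,80), with the walnut tip at (593,195) pointing towards the channel. I'll check the pose fit with an enlarged overlay.

```bash
cat >> h.py <<'E'
SO=np.array([0.5897,0.1619]); SA=97.5
WO=np.array([0.6069,-0.1375]); WA=96.0
def pose(o,a,x,y=0,z=0):
    c,s=np.cos(np.radians(a)),np.sin(np.radians(a)); return np.array([o[0]+c*x-s*y,o[1]+s*x+c*y,z])
def S(x,y=0,z=0): return pose(SO,SA,x,y,z)
def W(x,y=0,z=0): return pose(WO,WA,x,y,z)
E
python3 - <<'E'
from h import *
m=r.camera_model("wrist");T=np.array(m["world_from_camera"])
from scipy.spatial.transform import Rotation as R
# hand-eye: current pose = pose of picture s ; derive for picture w
def tcp(p): M=np.eye(4);M[:3,:3]=R.from_euler("xyz",[180,0,97],degrees=True).as_matrix();M[:3,3]=p;return M
HE=np.linalg.inv(tcp([0.597,0.06,0.30]))@T
K=np.array(m["camera_matrix"]);D=np.array(m["dist_coeffs"])
def prj(T,P):
    Ti=np.linalg.inv(T);return cv2.projectPoints(np.array(P,float),cv2.Rodrigues(Ti[:3,:3])[0],Ti[:3,3],K,D)[0].reshape(-1,2)
def ov(f,T,polys,box,k):
    im=cv2.imread(f);x0,y0,x1,y1=box
    im=cv2.resize(im[y0:y1,x0:x1],None,fx=k,fy=k,interpolation=cv2.INTER_CUBIC)
    for c,P in polys:
        cv2.polylines(im,[np.round((prj(T,P)-[x0,y0]+.5)*k).astype(int)],len(P)>2,c,1)
    return im
ms=.001
rect=lambda F,x0,x1,h,z:[F(x0*ms,-h*ms,z*ms),F(x1*ms,-h*ms,z*ms),F(x1*ms,h*ms,z*ms),F(x0*ms,h*ms,z*ms)]
a=ov("pics/wr_s.png",T,[((0,0,255),rect(S,-130,120,50,12)),((0,255,0),rect(S,-80,40,19,22)),((255,0,255),rect(S,-10,85,30,48))],(230,0,350,210),2.8)
b=ov("pics/wr_w.png",tcp([0.61,-0.17,0.27])@np.linalg.inv(tcp([0,0,0]))@tcp([0,0,0])@HE,[((0,255,255),[W(-.07,-.015,.03),W(.07,-.015,.005),W(.07,.015,.005),W(-.07,.015,.03)]),((0,255,0),rect(W,-105,-70,12,58))],(230,70,350,280),2.8)
cv2.imwrite("pics/ov.png",np.hstack([a,b]))
E
```

```text
(no output)
```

View pics/ov.png

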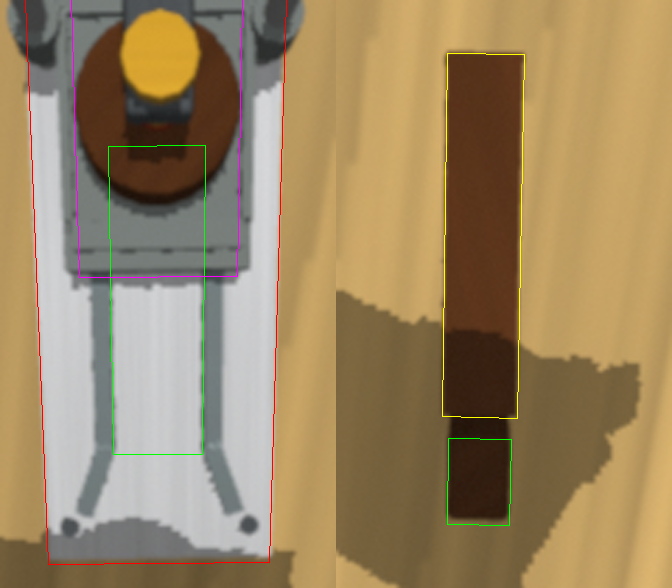

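Overlay: the stand and wedge outlines match to about 1 mm, and the dark walnut wedge is confirmed. I'll grasp it now, lift, and move it over the channel.

Run:
```python
from h import *
def st(n):
    s=r.get_state();print(n,round(s["time"],2),s["ee_pos"].round(4),s["contact_force"].round(1),round(s["grip_width"],4),round(s["grasp_force"],1));return s
r.set_gripper(0.055)
r.goto(W(-.0875,0,.12),[180,0,WA])
r.move_straight(W(-.0875,0,.046),feed=.1); st("down")
r.set_gripper(0.0,40); st("grip")
r.move_straight(W(-.0875,0,.09),feed=.1); st("lift")
r.move_straight(S(-.1725,0,.09),rotation=[180,0,SA],feed=.12); r.wait(.3); st("over")
cv2.imwrite("pics/over.png",r.get_image("wrist")[:,100:460])
```

```text
down 7.72 [ 0.6165 -0.2246  0.0466] [0.  0.5 0.5] 0.0552 0.0
grip 8.11 [ 0.6166 -0.2248  0.0468] [-0.1  0.4  5.7] 0.0237 40.1
lift 8.7 [ 0.6158 -0.2244  0.0897] [ 0.2  0.6 -2.2] 0.0238 39.4
over 10.94 [ 0.6122 -0.0093  0.09  ] [ 0.6 -0.  -1.4] 0.0234 39.4
```

View pics/over.png

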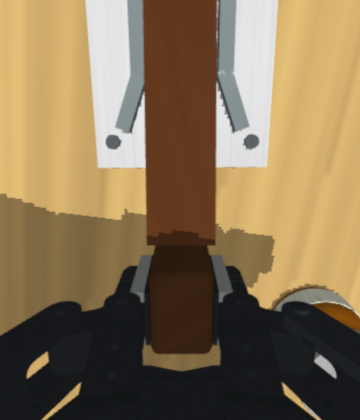

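The wedge is centred over the channel between the flares at (130,130) and (240,130). Now I'll lower it to contact, slide the tip under the roller, settle and regrip.

Run:
```python
from h import *
def st(n):
    s=r.get_state();print(n,round(s["time"],2),s["ee_pos"].round(4),s["contact_force"].round(1),round(s["grip_width"],4),round(s["grasp_force"],1));return s
r.move_straight(S(-.1725,0,.063),feed=.08); r.wait(.2); f0=st("near")["contact_force"][2]
z=.063
while z>.056:
    z-=.0007; r.move_straight(S(-.1725,0,z),feed=.02); r.wait(.05)
    if r.get_state()["contact_force"][2]-f0>2: break
st("touch"); print(z)
z+=.0005
r.move_straight(S(-.1275,0,z),feed=.03); st("slid")
r.set_gripper(.034); r.wait(.3); f=st("released")
cv2.imwrite("pics/rel.png",r.get_image("wrist")[:,100:460])
r.set_gripper(0,60); r.wait(.2); st("regrip")
```

```text
near 11.68 [ 0.6126 -0.0092  0.0635] [ 0.5  0.  -1.5] 0.0233 39.4
touch 13.78 [ 0.6123 -0.0092  0.0586] [-1.6 -0.3  5.6] 0.0237 40.3
0.058100000000000006
slid 15.43 [0.6065 0.0357 0.0587] [-0.9 -0.8  4.2] 0.0237 40.2
released 15.99 [0.6063 0.0355 0.0585] [ 0.   0.1 -0.5] 0.034 0.0
regrip 16.48 [0.6064 0.0354 0.0587] [-0.2 -0.6  3. ] 0.0232 58.8
```

View pics/rel.png

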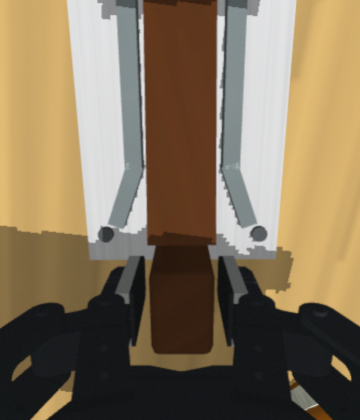

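```bash
cat >> h.py <<'E'
u=S(1)-S(0)
def push(x,z=.0585,feed=.02):
    r.move_straight(S(x,0,z),feed=feed)
    F=[]
    for _ in range(4): r.wait(.03); F.append(r.get_state()["contact_force"])
    F=np.mean(F,0); return -F@u,F[2]
E
python3 - <<'E'
from h import *
x=-.1275; L=[]
while x<-.1275+.022:
    x+=.002; f,fz=push(x); p=(r.get_state()["ee_pos"][:2]-SO)@u[:2]; L.append(f)
    print(round(x*1e3,1),round(p*1e3,1),round(f,1),round(fz,1))
print(r.get_state()["time"])
E
```

```text
-125.5 -125.4 0.5 4.4
-123.5 -123.4 1.2 5.1
-121.5 -121.4 0.8 5.2
-119.5 -119.4 0.6 5.6
-117.5 -117.7 2.1 5.4
-115.5 -116.1 4.3 5.3
-113.5 -114.2 4.7 5.3
-111.5 -112.2 4.3 5.1
-109.5 -110.2 4.9 5.1
-107.5 -108.2 5.0 5.0
-105.5 -106.2 4.9 5.2
20.7
```

Run:
```python
from h import *
x=-.1055; L=[4.9,5.0,4.9,4.3]
while x<-.066:
    x+=.0008; f,fz=push(x); p=(r.get_state()["ee_pos"][:2]-SO)@u[:2]
    b=np.median(L[-14:-2] if len(L)>6 else L); L.append(f)
    print(round(x*1e3,1),round(p*1e3,2),round(f,2),round(fz,1))
    if f-b>2.5: break
print(b,r.get_state()["time"],r.get_state()["grip_width"])
cv2.imwrite("pics/nip_side.png",r.get_image("side")[150:220,220:320])
```

```text
-104.7 -105.57 5.63 5.0
-103.9 -104.77 5.21 4.9
-103.1 -104.0 5.41 4.7
-102.3 -103.19 5.65 5.4
-101.5 -102.41 5.35 5.0
-100.7 -101.6 6.23 5.0
-99.9 -100.78 5.35 5.5
-99.1 -99.99 6.08 5.2
-98.3 -99.21 5.9 4.7
-97.5 -98.41 5.79 5.5
-96.7 -97.62 6.01 5.7
-95.9 -96.82 5.71 5.1
-95.1 -96.01 5.7 5.4
-94.3 -95.2 5.87 5.0
-93.5 -94.4 5.77 5.2
-92.7 -93.62 6.0 5.0
-91.9 -92.8 5.85 5.1
-91.1 -92.02 5.9 4.7
-90.3 -91.18 5.73 5.2
-89.5 -90.42 5.73 5.0
-88.7 -89.6 6.38 5.3
-87.9 -88.8 5.73 4.7
-87.1 -88.0 5.53 5.0
-86.3 -87.21 6.51 5.1
-85.5 -86.43 6.15 4.8
-84.7 -85.6 5.99 5.0
-83.9 -84.8 5.64 5.5
-83.1 -84.01 5.6 5.0
-82.3 -83.19 5.96 5.2
-81.5 -82.51 6.54 5.7
-80.7 -81.85 7.22 5.2
-79.9 -81.23 8.5 5.7
5.815450563066507 32.9667 0.023105987106021873
```

Contact shows clearly: push rises from a 5.8 N plateau to 8.5 N, so the nip is about 3.5 N. A small further push, then release.

Run:
```python
from h import *
x=-.0799
for d in(.0006,.0006):
    x+=d; f,fz=push(x); p=(r.get_state()["ee_pos"][:2]-SO)@u[:2]; print(round(p*1e3,2),round(f,2),round(fz,1))
r.set_gripper(.038); r.wait(.3)
s=r.get_state(); print(s["grip_width"],s["contact_force"],s["ee_pos"])
q=s["ee_pos"].copy()
cv2.imwrite("pics/rel2.png",r.get_image("wrist")[:,100:460])
r.move_straight([q[0],q[1],.14],feed=.06)
r.move_straight(S(-.20,0,.25),feed=.2); r.wait(.5)
T=np.array(r.camera_model("wrist")["world_from_camera"])
im=r.get_image("wrist")
for t in("wedge_grip","wedge_heel","puck_top"):
    for d in r.spot_point("wrist",t)[:2]: print(t,round(d["conf"],2),world("wrist",d["location"],T).round(4))
print("exp grip",S(p-0.0,0,.052))
a=r.get_image("side")[150:220,225:305]; b=im[:,100:460]
cv2.imwrite("pics/final.png",np.hstack([b,cv2.resize(a,(480,420),interpolation=cv2.INTER_CUBIC)])[:, :800])
print(r.get_state()["time"])
```

```text
-80.83 9.19 4.8
-80.41 10.0 5.2
0.037888242914107945 [-1.23397758  0.27229886 -0.37697836] [0.59992372 0.08402079 0.05845278]
wedge_grip 0.77 [0.6004 0.0832 0.0525]
wedge_heel 0.78 [0.4323 0.0149 0.0277]
wedge_heel 0.66 [0.5975 0.1003 0.0444]
puck_top 0.38 [0.601  0.1017 0.0419]
exp grip [0.60019535 0.08217992 0.052     ]
37.65
```

View pics/final.png

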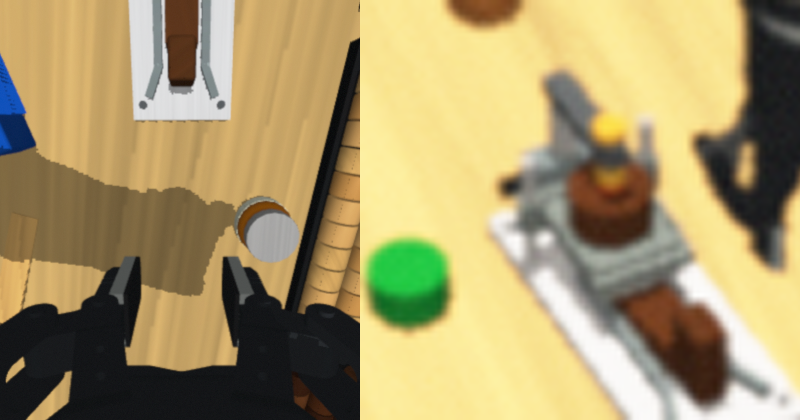

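The wedge stands in the channel with its grip free at (182,60), the rest is raised and the puck is up under the foot at (610,190). The jar and the other things are untouched.

```bash
python3 -c "
from h import *
print(r.hand_in())"
```

```text
the job is handed in; nothing more can be done
None
```

I slid the walnut wedge in until the puck met the gauge's foot, at a nip of about 5 N judged from the push force, then let go, withdrew the hand and handed the job in at about 38 s.

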